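# Check the hand lever of the cap press

## Robot

A 6-joint arm with a two-finger parallel gripper is mounted at the origin on the work surface. World frame = base frame: x ahead of the robot, y to its left, z up, the work surface at z = 0. Lengths are in mm, angles in degrees, forces in N, time in s.
With the tool pointing down it reaches from about 300 to 850 mm from the base axis. Payload 4.2 kg.
Tool frame: the origin (TCP) lies on the centre line of the jaws, within the pads' length; the fingertips stand 11 mm ahead of it and the grasp point (between the pads) lies 8 mm behind it; z points along the fingers, y is the direction in which the jaws open and shut (so a half turn about z gives the same grasp; the last joint's range is limited). The gripper opens to 91 mm and grips with 3 to 60 N. Pads are 32 mm wide; open, the fingers measure 118 mm over their backs; the gripper's body (76 mm by 178 mm) begins 60 mm behind the grasp point.
Start: joints at [67.666, 18.312, 89.639, -0, 72.044, -1.146], TCP at [207.825, 536.145, 224.976] pointing down, gripper open.
Joint ranges: [-177.97, 177.97], [-48.28, 115.42], [12.27, 149.76], [-77.06, 257.06], [2.81, 150.46], [-146.56, 146.56]. Speed limits (degrees/s): [147.25, 147.25, 180, 180, 180, 180].

## Interface

Orientations are given as [roll, pitch, yaw] about the fixed x, y, z axes, in that order (R = Rz(yaw) Ry(pitch) Rx(roll)).
In Python, from workcell import env, grab_frame gives the robot as it stands. The module is installed in compiled form; this text tells all that it offers.
- The arm moves only by the tool arm_command, never from a script. Its argument "series" is one flat list of numbers, 6 for each row, row after row: the shift along the world's x, y, z each as a share of 400 mm, from -1 to 1, then the turn, a rotation vector about the world's x, y, z each as a share of 45 degrees, from -1 to 1. A call has 1 to 20 rows; each row shifts and turns the commanded pose from where the row before left it; what a row does not reach is not made up. A row lasts 1/12 s, in which the tool goes at most 41.7 mm and 7.16 degrees, less where a joint would pass 70% of its speed; a pose out of reach is approached as far as the arm can. A call with a number of a shift or a turn outside -1 to 1 is refused whole. A call with a gripper value outside its range is refused whole. "hand" is the opening, from 0 (shut) to 1 (fully open), set as the call begins (left out, the last holds). The fingers move at their own pace and stop on an object; "newtons" is the grip in N (left out, the last holds). Time passes only in rows, so rows that do not move let the fingers close. It gives the time, the measured TCP pose, the force and the opening at its end, in the units of the state.
- env.state(): the state, without advancing time (a new reading comes with each control period).
- grab_frame(name): name is "scene" or "top"; returns a dict with "frame" (384x512x3 uint8, red, green, blue), "intrinsics" (3x3 intrinsics, pixels), "k1" (the pictures are not rectified: a ray, as slopes to the right and down, at radius r is drawn at 1 + k1 r^2 times it, then the intrinsics apply), "R" (3x3) and "t" (3): a world point X has camera coordinates R X + t. Camera axes: x right, y down, z forward; pixel columns grow to the right and rows downward; lengths in mm; the calibration is good to about 2 mm. A picture is of the moment at which its call begins. There is no depth.
- env.job_done(): hands the job in, once; it reports no verdict.
The state is a dict: "time_s": time; "qpos": joint angles; "qvel": joint speeds; "effort": joint torques, N m; "ee_pos": TCP position; "ee_rot": TCP orientation; "force": force on the tool from outside, world axes, zero at the start; "torque": the same for the moment, N m; "gripper_width": finger opening in mm.
Only numpy, scipy, OpenCV 4.12 (cv2) and the standard library are available. Lean on these libraries where they do the work, as an engineer would, in place of code of your own. Each camera call takes 0.05 s, during which the arm holds its last target.

## Task

Check the hand lever of the bench press: push its outer side with the outside of your fingers, smoothly and without force beyond what it needs, until it stops short of the grip bar, keep it against its stop for two seconds, then let it back out under control (do not let it snap) until it is fully out, and move clear. Do not grip the lever, keep your fingers out of the gap and off the bar, and leave the caps, punch and tray alone.

Things in the scene. Friction and masses are not known exactly. Their poses are not given: they have to be found in the camera images.
- press: Grey bench press, bolted down. Origin: on the bench; its 190 x 340 x 12 mm base plate spans x -95 to 95, y -150 to 190 mm about it. Own x points from lever to bar, y along the bar to the column, z up. Column and head at y = 120 to 180 mm stand 270 mm high; all else is under 130 mm. A dark block at y = 100 mm carries the lever pivot. Place and yaw differ between runs.
- lever_pivot (a point): The hinge axis of the lever (vertical), at the lever's mid height, 110 mm above the bench; at (-10, 100, 110) mm in the press's frame.
- lever_press (a point): Where to push: on the lever's flat outer side (away from the bar), at mid height, 150 mm from the pivot. Moves with the lever; own x points square into the lever, towards the bar; own -y along it to the free end. The lever: straight aluminium blade 12 mm thick, 26 mm high (97 to 123 mm above the bench), 195 mm long, ball end 28 mm. Open air in front and below (plate top at 12 mm).
- lever_inner (a point): Centre of the face of a dark steel strip, 2 x 140 x 22 mm, on the inner side of the lever (facing the bar), 115 mm from the pivot. Not to be touched.
- lever (a joint): Lever angle, rad. 0 = fully out (splayed 0.35 rad from the bar); grows as it is pressed to the bar (anticlockwise from above); 0.35 = rigid stop, lever parallel to the bar, about 19 mm of gap left. A spring pushes it out: at lever_press about 3 N starts it, about 10 N holds it at the stop. Let go, it snaps out. A plunger over the press's nest goes down with it.
- bar_mid (a point): Point on the axis of the fixed round grip bar, opposite lever_press when the lever is in; at (30, -40, 110) mm in the press frame. The bar is 20 mm steel with a 26 mm black rubber sleeve, level, 110 mm above the bench, along the press y from -145 to 145 mm. Not to be touched.
- cap_a: Loose black plastic cap shell, an upright ring 44 mm across and 42 mm high, on the bench beyond the bar's free end. Origin at the centre of its underside. To be left alone.
- cap_b: A second cap shell, like the first. To be left alone.
- punch: Loose hand punch lying on the bench behind the bar: wooden handle 32 mm thick, 100 mm long, steel shank 85 mm long along its +x. Origin on the bench under the joint of handle and shank. To be left alone.
- tray: Empty grey open tray 120 x 160 x 45 mm on the bench beside the press's column. Origin at the centre of its underside. To be left alone.

How it is judged (in metres and radians):
On the way, in this order (a step that is already met when the one before it is completed fails the run):
1. the fingers keep the lever pressed against its stop (value of joint lever above 0.33 rad and contact force between the fingers and lever above 3 N), for 1.2 s.
2. the lever is let back out to rest (value of joint lever below 0.03 rad), for 0.2 s.
At the end, for the whole second after the job is handed in: After having been held by the fingers within 0.02 rad of its stop for at least 1.2 s, the lever is back within 0.03 rad of fully out and at rest, and caps, punch and tray are within 20 mm of where they were (value of joint lever below 0.03 rad and velocity of joint lever between -0.05 and 0.05 rad/s and distance of each of cap_a, cap_b, punch, tray from where it was at the start of the episode below 0.02 m); the robot touches nothing.
It fails at once if the lever snaps out or is slammed in (faster than 2 rad/s) (velocity of joint lever below -2 rad/s or velocity of joint lever above 2 rad/s).
It fails at once if the lever is forced (more than 45 N) (contact force between the fingers and lever above 45 N).
It fails at once if the lever is gripped or its inner side touched (contact force between any of the fingers, the arm and lever_c0 above 0.5 N).
It fails at once if the bar is touched (contact force between any of the fingers, the arm and press_c0 above 0.5 N or contact force between any of the fingers, the arm and press_c1 above 0.5 N).
It fails at once if a cap, the punch or the tray is moved or lifted (over 20 mm) (distance of any of cap_a, cap_b, punch, tray from where it was at the start of the episode above 0.02 m).
It also fails if it takes over 45 s, if anything falls off the work surface, if the arm or the gripper's body presses on something with over 40 N, if the wrist force passes 120 N, or if a joint passes its speed limit or range.

## Working session

There is one attempt and no reset: what is moved stays moved. The work goes in short steps, Python scripts to look and compute and a tool call to move; the robot and the scene stay as the last step left them, time stands still between calls to the robot, and variables do not carry over. Pictures are saved under pics/ and viewed, and the job is handed in when it is done.

Besides the shell and the picture viewer there is one more tool, called after ">>>" as name(argument=value, ...) on one line, values as JSON. arm_command: Moves the arm, as the interface text tells. Shift numbers are shares of 400 mm and turn numbers shares of 45 degrees, none past 1 either way. Its arguments: {"type":"object","properties":{"series":{"type":"array"},"hand":{"type":"number"},"newtons":{"type":"number"}},"required":["series"]}

```bash
mkdir -p pics
python3 - <<'E'
from workcell import env, grab_frame
import cv2,numpy as np,pickle
for n in("scene","top"):
    f=grab_frame(n); pickle.dump(f,open(n+".pkl","wb"))
    cv2.imwrite(f"pics/{n}0.png",f["frame"][...,::-1])
    print(n,f["intrinsics"].tolist(),f["k1"],np.round(f["R"],3).tolist(),np.round(f["t"],1))
print(env.state())
E
```

```text
scene [[421.75377717893826, 0.0, 255.0971339713084], [0.0, 421.75377717893826, 188.7377185299538], [0.0, 0.0, 1.0]] -0.045728641707442355 [[-0.202, 0.979, 0.011], [0.845, 0.18, -0.503], [-0.494, -0.092, -0.864]] [  40.8 -457.8 1407.3]
top [[441.64895753079065, 0.0, 261.5004441045713], [0.0, 441.64895753079065, 193.53951426154032], [0.0, 0.0, 1.0]] -0.1194176012172547 [[-0.031, -1.0, -0.003], [-0.979, 0.031, -0.202], [0.202, -0.003, -0.979]] [ 117.9  586.8 1146.7]
{'time_s': 0.1, 'qpos': array([ 6.76653062e+01,  1.83483151e+01,  8.96979687e+01, -1.14323293e-03,
        7.20445055e+01, -1.14546296e+00]), 'qvel': array([ 0.02938523, -0.16447912, -0.26334065,  0.03845232, -0.00966824,
        0.01319425]), 'effort': array([ 9.46608270e-04, -4.13330698e+01, -2.32509023e+01,  7.28985504e-02,
        4.21117223e-02, -3.83256690e-05]), 'ee_pos': array([207.6725259 , 535.73152519, 224.2107729 ]), 'ee_rot': array([-1.79909207e+02, -7.28171404e-04,  1.58811122e+02]), 'force': array([ 0.63072535, -0.49688019,  0.98905415]), 'torque': array([ 0.01828599, -0.03549067,  0.04015156]), 'gripper_width': 91.17318112048582}
```

View pics/scene0.png

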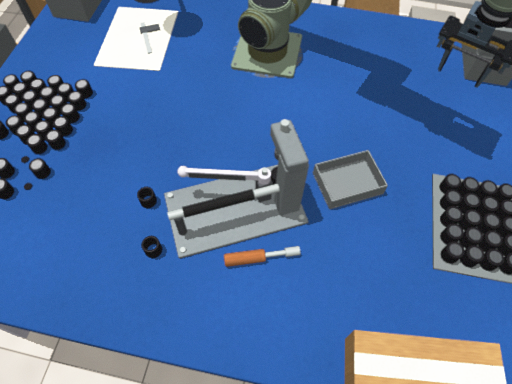

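View pics/top0.png

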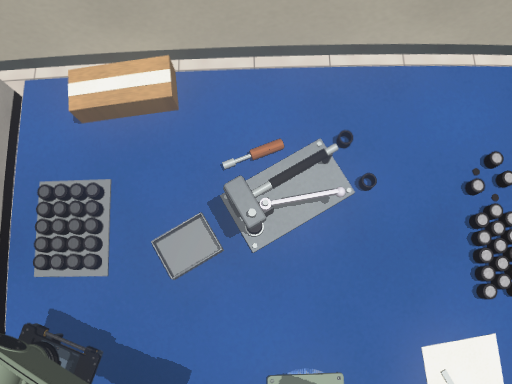

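The scene view shows the lever from pivot (265,174) to ball (183,171), with the sleeve behind it. In the top view the pivot is about (265,204), the ball about (341,192), and the sleeve runs (268,185)-(325,155). I'll zoom in for exact pixels.

Run:
```python
import cv2,pickle
f=pickle.load(open("top.pkl","rb"))["frame"][...,::-1]
cv2.imwrite("pics/topz.png",cv2.resize(f[120:260,210:390],None,fx=4.4,fy=4.28,interpolation=cv2.INTER_CUBIC)[:600])
cv2.imwrite("pics/topz.png",cv2.resize(f[125:260,210:390],None,fx=4,fy=4,interpolation=cv2.INTER_CUBIC))
f=pickle.load(open("scene.pkl","rb"))["frame"][...,::-1]
cv2.imwrite("pics/scz.png",cv2.resize(f[115:265,130:320],None,fx=4,fy=4,interpolation=cv2.INTER_CUBIC))
```

```text
(no output)
```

View pics/topz.png

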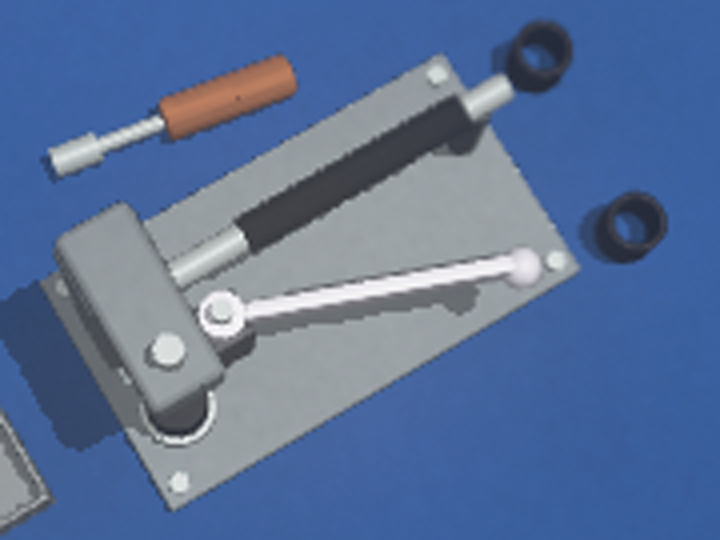

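View pics/scz.png

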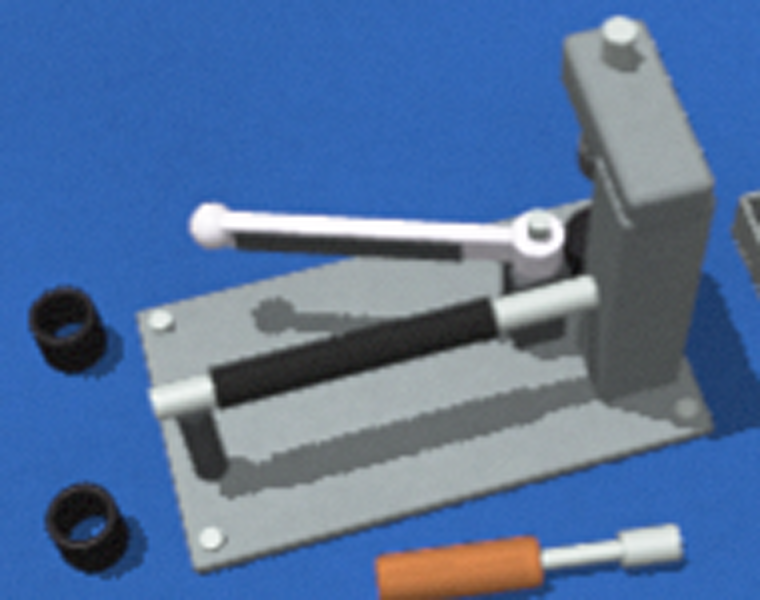

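Top zoom: plate corners at (580,267), (172,510) and (440,55); hub (222,313); ball (525,267). Scene zoom: plate corners at (140,312), (195,572) and (712,430); ball (211,226); hub (538,232). I'll cast rays from these and check them against the known sizes.

```bash
cat > h.py <<'E'
import numpy as np,cv2,pickle
def ray(f,p):
    K=f["intrinsics"];d=np.array([f["k1"],0,0,0.])
    n=cv2.undistortPoints(np.array([[p]],float),K,d)[0,0]
    R=np.array(f["R"]);t=np.array(f["t"]);return -R.T@t, R.T@np.array([n[0],n[1],1])
def onz(f,p,z):
    c,d=ray(f,p);return c+d*(z-c[2])/d[2]
def tri(r1,r2):
    (c1,d1),(c2,d2)=r1,r2
    s,_,_,_=np.linalg.lstsq(np.c_[d1,-d2],c2-c1,rcond=None)
    a=c1+d1*s[0];b=c2+d2*s[1];return (a+b)/2,np.linalg.norm(a-b)
E
python3 - <<'E'
from h import *
np.set_printoptions(precision=1,suppress=True)
T=pickle.load(open("top.pkl","rb"));S=pickle.load(open("scene.pkl","rb"))
t=lambda u,v:(210+u/4-.375,125+v/4-.375)
s=lambda u,v:(130+u/4-.375,115+v/4-.375)
A=onz(T,t(580,267),12);B=onz(T,t(172,510),12);C=onz(T,t(440,55),12)
print("top",A,B,C,np.linalg.norm(A-B),np.linalg.norm(A-C))
a=onz(S,s(140,314),12);b=onz(S,s(195,572),12);c=onz(S,s(712,430),12)
print("scene",a,b,c,np.linalg.norm(a-b),np.linalg.norm(b-c))
print("ball",tri(ray(T,t(525,267)),ray(S,s(211,226))),onz(T,t(525,267),110),onz(S,s(211,226),110))
print("hub",tri(ray(T,t(222,312)),ray(S,s(538,232))),onz(T,t(222,312),125),onz(S,s(538,232),125))
# press pose fit: local pts -> world
L=np.array([[-95,-150],[-95,190],[95,-150],[-95,-150],[95,-150],[95,190]],float);W=np.array([A,B,C,a,b,c])[:,:2]
lc=L-L.mean(0);wc=W-W.mean(0);th=np.arctan2((lc[:,0]*wc[:,1]-lc[:,1]*wc[:,0]).sum(),(lc*wc).sum())
R=np.array([[np.cos(th),-np.sin(th)],[np.sin(th),np.cos(th)]]);o=W.mean(0)-R@L.mean(0)
print("yaw",np.degrees(th),"o",o,"res",W-(L@R.T+o))
P=lambda x,y:o+R@np.array([x,y])
print("pivot",P(-10,100),"bar_mid",P(30,-40))
for q in(0,.35):
    ang=.35-q; d=np.array([-np.sin(ang),-np.cos(ang)]) # along lever
    n=np.array([-d[1],d[0]]); n=n if n[0]>0 else -n
    pl=np.array([-10,100])
    for r in (150,195,209): print(q,r,"centre",P(*(pl+r*d)),"outer",P(*(pl+r*d-6*n)),"n",R@n)
for nm,w,z in(("bar end T",t(507,88),110),("bolt",t(222,312),125)): print(nm,R.T@(onz(T,w,z)[:2]-o))
print(R.T@(onz(T,t(525,267),110)[:2]-o),R.T@(onz(S,s(211,226),110)[:2]-o))
E
```

```text
top [ 598.  -166.9   12. ] [435.  129.2  12. ] [759.7 -75.8  12. ] 337.99305633219126 185.5349931574289
scene [ 597.2 -163.9   12. ] [763.5 -75.8  12. ] [602.9 219.6  12. ] 188.21303934497695 336.23165774472744
ball (array([ 578.7, -107.6,  110.7]), np.float64(2.4296710178151657)) [ 579.1 -108.9  110. ] [ 578.3 -106.6  110. ]
hub (array([552. ,  91.9, 128.1]), np.float64(1.4265487157778298)) [552.7  91.2 125. ] [550.1  92.4 125. ]
yaw 28.565288703976638 o [608.5   9.9] res [[ 1.2  0.3]
 [ 0.8 -2.2]
 [-4.   0.6]
 [ 0.4  3.3]
 [-0.2  0.6]
 [ 1.8 -2.6]]
pivot [551.9  93. ] bar_mid [654.  -10.9]
0 150 centre [574.1 -55.4] outer [568.2 -56.3] n [1.  0.1]
0 195 centre [580.8 -99.9] outer [ 574.9 -100.8] n [1.  0.1]
0 209 centre [ 582.9 -113.7] outer [ 576.9 -114.6] n [1.  0.1]
0.35 150 centre [623.7 -38.8] outer [618.4 -41.6] n [0.9 0.5]
0.35 195 centre [645.2 -78.3] outer [639.9 -81.2] n [0.9 0.5]
0.35 209 centre [651.9 -90.6] outer [646.6 -93.4] n [0.9 0.5]
bar end T [  27.2 -146. ]
bolt [-10.2  98.1]
[-82.7 -90.4] [-82.3 -87.9]
```

The measurements agree: plate sides come out at 338 and 186-188 mm, and the ball height at 110.7 mm. The pivot from the press pose, (552,93), matches the hub at (552,92). The press yaw is about 28.6°, and the push normal turns from 8.5° to 28.5°. Next I'll shut the hand, rise, turn the jaw axis to the lever normal and move to a standoff.

>>> arm_command(series=[0.035,-0.075,0.029,0,0,-0.067,0.035,-0.075,0.029,0,0,-0.067,0.035,-0.075,0.029,0,0,-0.067,0.035,-0.075,0.029,0,0,-0.067,0.035,-0.075,0.029,0,0,-0.067,0.035,-0.075,0.029,0,0,-0.067,0.035,-0.075,0.029,0,0,-0.067,0.035,-0.075,0.029,0,0,-0.067,0.035,-0.075,0.029,0,0,-0.067,0.035,-0.075,0.029,0,0,-0.067,0.035,-0.075,0,0,0,-0.067,0.035,-0.075,0,0,0,-0.067,0.035,-0.075,0,0,0,-0.067,0.035,-0.075,0,0,0,-0.067,0.035,-0.075,0,0,0,-0.067,0.035,-0.075,0,0,0,-0.067,0.035,-0.075,0,0,0,-0.067,0.035,-0.075,0,0,0,-0.067,0.035,-0.075,0,0,0,-0.067,0.035,-0.075,0,0,0,-0.067], hand=0, newtons=40)

```text
time_s: 1.77
ee_pos: [488.0, -65.5, 340.6]
ee_rot: [-180.0, -0.0, 98.3]
force: [0.3, 0.6, 0.4]
gripper_width: 0.3
```

>>> arm_command(series=[0,0,-0.084,0,0,0,0,0,-0.084,0,0,0,0,0,-0.084,0,0,0,0,0,-0.084,0,0,0,0,0,-0.084,0,0,0,0,0,-0.084,0,0,0,0,0,-0.084,0,0,0,0,0,0,0,0,0,0,0,0,0,0,0])

```text
time_s: 2.52
ee_pos: [486.7, -63.7, 104.8]
ee_rot: [-179.8, -0.1, 98.5]
force: [0.5, 0.5, 0.4]
gripper_width: 0.4
```

Run:
```python
from workcell import env, grab_frame
import cv2
a=[]
for n,b in(("scene",(100,280,130,330)),("top",(115,295,210,410))):
    f=grab_frame(n)["frame"][...,::-1]
    a.append(cv2.resize(f[b[0]:b[1],b[2]:b[3]],None,fx=2,fy=2,interpolation=cv2.INTER_CUBIC))
cv2.imwrite("pics/down1.png",cv2.hconcat(a))
s=env.state();print(s["ee_pos"],s["force"],s["time_s"])
```

```text
[489.24725795 -64.06404669 107.47966177] [ 0.40781413  0.31540056 -0.39470307] 2.6167
```

View pics/down1.png

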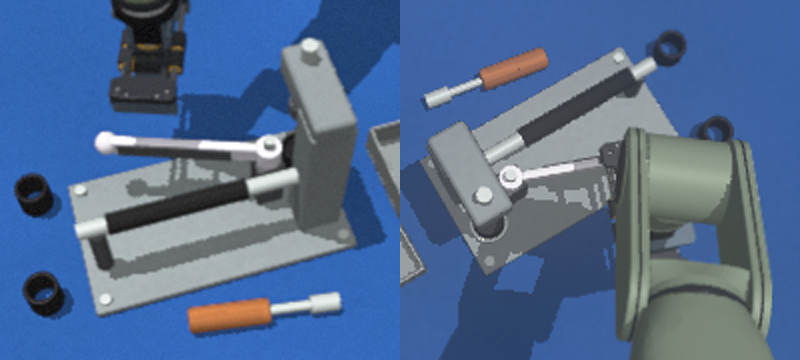

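The lever is untouched and the hand is down at its outer side. I'll go forward to about 10 mm short of it, then creep.

>>> arm_command(series=[0.027,0.003,0,0,0,0,0.027,0.003,0,0,0,0,0.027,0.003,0,0,0,0,0.027,0.003,0,0,0,0,0.025,0.003,0,0,0,0,0.004,0.0005,0,0,0,0,0.004,0.0005,0,0,0,0,0.004,0.0005,0,0,0,0,0,0,0,0,0,0])

```text
time_s: 3.37
ee_pos: [545.6, -57.2, 105.6]
ee_rot: [-180.0, -0.0, 98.5]
force: [-0.3, 0.1, -0.5]
gripper_width: 0.3
```

>>> arm_command(series=[0.004,0.0005,0,0,0,0,0.004,0.0005,0,0,0,0,0.004,0.0005,0,0,0,0,0.004,0.0005,0,0,0,0,0,0,0,0,0,0])

```text
time_s: 3.78
ee_pos: [552.6, -56.5, 105.8]
ee_rot: [180.0, 0.0, 98.5]
force: [-0.4, -0.5, -0.5]
gripper_width: 0.6
```

>>> arm_command(series=[0.004,0.0005,0,0,0,0,0.004,0.0005,0,0,0,0,0.004,0.0005,0,0,0,0,0,0,0,0,0,0])

```text
time_s: 4.12
ee_pos: [556.6, -55.9, 105.7]
ee_rot: [-179.9, -0.0, 98.5]
force: [-1.4, 0.1, 0.8]
gripper_width: 0.3
```

>>> arm_command(series=[0.004,0.0005,0,0,0,0,0.004,0.0005,0,0,0,0,0,0,0,0,0,0])

```text
time_s: 4.37
ee_pos: [559.8, -55.5, 105.7]
ee_rot: [-179.9, -0.0, 98.5]
force: [-3.3, -1.1, 1.6]
gripper_width: 0.5
```

Contact was at TCP x of about 557 mm, within 2 mm of the prediction, at about 3 N, which is the stated starting force. Now I'll follow the arc about the pivot at 1° per row, keeping the finger flat on the lever.

>>> arm_command(series=[0.0065,0.0003,0,0,0,0.022,0.0065,0.0006,0,0,0,0.022,0.0064,0.0008,0,0,0,0.022,0.0064,0.001,0,0,0,0.022,0.0064,0.001,0,0,0,0.022,0.0063,0.0012,0,0,0,0.022,0.0063,0.0013,0,0,0,0.022,0.0063,0.0014,0,0,0,0.022,0.0063,0.0015,0,0,0,0.022,0.0062,0.0016,0,0,0,0.022])

```text
time_s: 5.2
ee_pos: [584.8, -52.1, 105.7]
ee_rot: [-179.8, 0.0, 108.5]
force: [-7.2, -4.9, 4.1]
gripper_width: 0.5
```

Run:
```python
from workcell import env, grab_frame
import cv2
a=[]
for n,b in(("scene",(100,280,130,330)),("top",(115,295,210,410))):
    f=grab_frame(n)["frame"][...,::-1]
    a.append(cv2.resize(f[b[0]:b[1],b[2]:b[3]],None,fx=2,fy=2,interpolation=cv2.INTER_CUBIC))
cv2.imwrite("pics/mid1.png",cv2.hconcat(a))
s=env.state();print(s["ee_pos"],s["force"],s["torque"],s["time_s"])
```

```text
[585.05776207 -51.97525216 105.65968632] [-6.62330238 -4.82482106  4.80995293] [-0.63059597  1.11621942  0.06218994] 5.3
```

View pics/mid1.png

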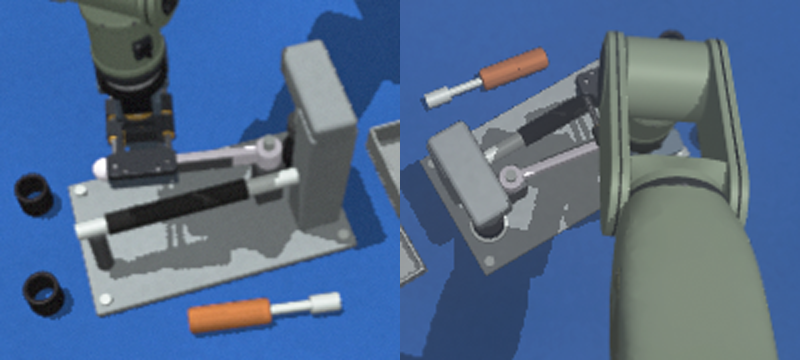

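The lever is turning in evenly, and the finger sits on its outer side with a clear gap to the bar. I'll continue the arc more slowly near the end.

>>> arm_command(series=[0.0062,0.0016,0,0,0,0.022,0.0062,0.0017,0,0,0,0.022,0.0061,0.0018,0,0,0,0.022,0.0061,0.002,0,0,0,0.022,0.0061,0.002,0,0,0,0.022,0.006,0.0021,0,0,0,0.022])

```text
time_s: 5.8
ee_pos: [599.0, -48.1, 105.7]
ee_rot: [-179.7, 0.0, 114.5]
force: [-8.4, -6.2, 5.0]
gripper_width: 0.6
```

>>> arm_command(series=[0.003,0.0011,0,0,0,0.011,0.003,0.0011,0,0,0,0.011,0.003,0.0011,0,0,0,0.011,0.003,0.0012,0,0,0,0.011,0.003,0.0012,0,0,0,0.011,0.003,0.0012,0,0,0,0.011])

```text
time_s: 6.3
ee_pos: [605.8, -45.7, 105.7]
ee_rot: [-179.7, 0.0, 117.4]
force: [-8.2, -6.9, 5.6]
gripper_width: 0.2
```

>>> arm_command(series=[0.003,0.0012,0,0,0,0.011,0.0025,0.0013,0,0,0,0.006,0,0,0,0,0,0])

```text
time_s: 6.55
ee_pos: [607.6, -45.0, 105.7]
ee_rot: [-179.6, 0.0, 118.2]
force: [-9.6, -6.7, 6.1]
gripper_width: 0.3
```

>>> arm_command(series=[0.0025,0.0013,0,0,0,0.004,0.0025,0.0013,0,0,0,0,0,0,0,0,0,0])

```text
time_s: 6.8
ee_pos: [607.8, -44.9, 105.7]
ee_rot: [-179.4, 0.0, 118.4]
force: [-13.7, -9.8, 8.4]
gripper_width: 0.7
```

The TCP stopped moving while the force stepped up to about 17 N, so the lever is on its stop at the predicted position. I'll hold here.

>>> arm_command(series=[0,0,0,0,0,0,0,0,0,0,0,0,0,0,0,0,0,0,0,0,0,0,0,0,0,0,0,0,0,0,0,0,0,0,0,0,0,0,0,0,0,0,0,0,0,0,0,0,0,0,0,0,0,0,0,0,0,0,0,0,0,0,0,0,0,0,0,0,0,0,0,0])

```text
time_s: 7.8
ee_pos: [607.8, -44.9, 105.7]
ee_rot: [-179.4, 0.0, 118.4]
force: [-13.2, -9.8, 8.7]
gripper_width: 0.2
```

Run:
```python
from workcell import env, grab_frame
import cv2
a=[]
for n,b in(("scene",(100,280,130,330)),("top",(115,295,210,410))):
    f=grab_frame(n)["frame"][...,::-1]
    a.append(cv2.resize(f[b[0]:b[1],b[2]:b[3]],None,fx=2,fy=2,interpolation=cv2.INTER_CUBIC))
cv2.imwrite("pics/hold1.png",cv2.hconcat(a))
s=env.state();print(s["ee_pos"],s["force"],s["torque"],s["time_s"])
```

```text
[607.80723586 -44.89048855 105.72695898] [-13.12555661  -9.41178982   8.56461705] [-1.62891144  2.18226168  0.02344009] 7.9
```

View pics/hold1.png

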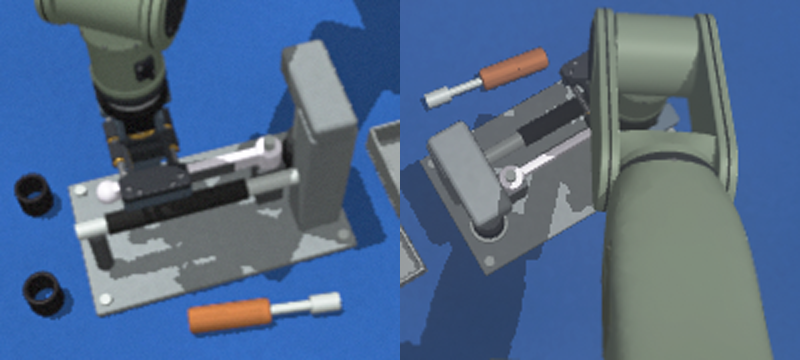

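The lever is parallel to the bar with the gap free. I'll finish the two-second hold.

>>> arm_command(series=[0,0,0,0,0,0,0,0,0,0,0,0,0,0,0,0,0,0,0,0,0,0,0,0,0,0,0,0,0,0,0,0,0,0,0,0,0,0,0,0,0,0,0,0,0,0,0,0,0,0,0,0,0,0,0,0,0,0,0,0,0,0,0,0,0,0,0,0,0,0,0,0,0,0,0,0,0,0])

```text
time_s: 8.98
ee_pos: [607.8, -44.9, 105.7]
ee_rot: [-179.4, 0.0, 118.4]
force: [-14.6, -10.1, 9.5]
gripper_width: 0.5
```

Now I'll let it out along the reversed arc.

>>> arm_command(series=[-0.0025,-0.0013,0,0,0,-0.004,-0.0025,-0.0013,0,0,0,-0.006,-0.0025,-0.0013,0,0,0,-0.006,-0.003,-0.0012,0,0,0,-0.011,-0.003,-0.0012,0,0,0,-0.011,-0.003,-0.0012,0,0,0,-0.011,-0.003,-0.0012,0,0,0,-0.011,-0.003,-0.0011,0,0,0,-0.011,-0.003,-0.0011,0,0,0,-0.011,-0.003,-0.0011,0,0,0,-0.011])

```text
time_s: 9.82
ee_pos: [598.8, -48.1, 105.7]
ee_rot: [-179.7, 0.0, 114.2]
force: [-7.1, -5.5, 5.4]
gripper_width: 0.5
```

>>> arm_command(series=[-0.006,-0.0021,0,0,0,-0.022,-0.0061,-0.002,0,0,0,-0.022,-0.0061,-0.002,0,0,0,-0.022,-0.0061,-0.0018,0,0,0,-0.022,-0.0062,-0.0017,0,0,0,-0.022,-0.0062,-0.0016,0,0,0,-0.022,-0.0062,-0.0016,0,0,0,-0.022,-0.0063,-0.0015,0,0,0,-0.022,-0.0063,-0.0014,0,0,0,-0.022,-0.0063,-0.0013,0,0,0,-0.022,-0.0063,-0.0012,0,0,0,-0.022,-0.0064,-0.001,0,0,0,-0.022])

```text
time_s: 10.82
ee_pos: [570.1, -54.6, 105.7]
ee_rot: [-179.9, -0.0, 102.2]
force: [-5.5, -1.3, 2.1]
gripper_width: 0.4
```

>>> arm_command(series=[-0.0055,-0.001,0,0,0,-0.022,-0.005,-0.0008,0,0,0,-0.022,-0.005,-0.0006,0,0,0,-0.018,-0.005,-0.0003,0,0,0,-0.018,-0.004,-0.0005,0,0,0,0,-0.004,-0.0005,0,0,0,0,-0.004,-0.0005,0,0,0,0,-0.004,-0.0005,0,0,0,0,-0.004,-0.0005,0,0,0,0,0,0,0,0,0,0])

```text
time_s: 11.65
ee_pos: [555.3, -56.6, 106.1]
ee_rot: [179.8, 0.0, 98.6]
force: [0.2, 0.5, 0.5]
gripper_width: 0.1
```

The force is zero at the x where contact first began, so the lever is fully out. I'll back off and rise clear.

>>> arm_command(series=[-0.015,-0.002,0,0,0,0,-0.03,-0.004,0,0,0,0,-0.04,-0.005,0,0,0,0,-0.04,-0.005,0,0,0,0,-0.04,-0.005,0,0,0,0,0,0,0.08,0,0,0,0,0,0.08,0,0,0,0,0,0.08,0,0,0,0,0,0.08,0,0,0,0,0,0.08,0,0,0,0,0,0.08,0,0,0,-0.06,-0.02,0.04,0,0,0,-0.06,-0.02,0,0,0,0,-0.06,-0.02,0,0,0,0,0,0,0,0,0,0,0,0,0,0,0,0])

```text
time_s: 12.98
ee_pos: [415.8, -89.1, 314.4]
ee_rot: [179.9, 0.0, 98.5]
force: [0.6, 0.0, 0.1]
gripper_width: 0.6
```

Run:
```python
from workcell import env, grab_frame
from h import *
a=[];F={}
for n,b in(("scene",(100,280,130,330)),("top",(115,295,210,410))):
    F[n]=grab_frame(n);f=F[n]["frame"][...,::-1]
    old=pickle.load(open(n+".pkl","rb"))["frame"]
    d=cv2.absdiff(F[n]["frame"],old).max(2)>60
    print(n,"changed px in crop",d[b[0]:b[1],b[2]:b[3]].sum())
    a.append(cv2.resize(f[b[0]:b[1],b[2]:b[3]],None,fx=2,fy=2,interpolation=cv2.INTER_CUBIC))
cv2.imwrite("pics/end1.png",cv2.hconcat(a))
s=env.state();print(s["ee_pos"],s["force"],s["qvel"],s["time_s"])
```

```text
scene changed px in crop 2543
top changed px in crop 5032
[416.9577002  -88.85516554 313.86460107] [-0.23896134 -0.28241356  0.55591876] [ 0.43345694  0.91465888 -0.41725669 -0.07124     0.32285021  0.08677735] 13.0833
```

View pics/end1.png

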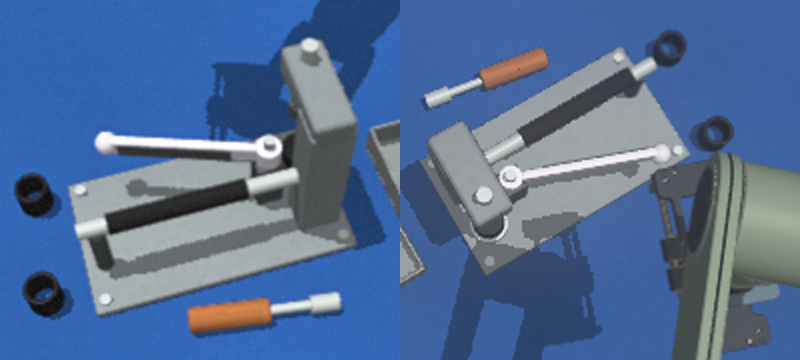

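The ball is at scene pixel (182.5,171.5), the same as at the start, and the caps and punch look unmoved. I'll part the fingers slightly so they aren't pressed together, then hand in.

>>> arm_command(series=[0,0,0,0,0,0,0,0,0,0,0,0,0,0,0,0,0,0,0,0,0,0,0,0,0,0,0,0,0,0,0,0,0,0,0,0], hand=0.3)

```text
time_s: 13.58
ee_pos: [416.5, -88.8, 313.7]
ee_rot: [-180.0, -0.0, 98.6]
force: [1.4, 0.4, 0.5]
gripper_width: 27.6
```

Run:
```python
from workcell import env
s=env.state();print(s["time_s"],s["force"],s["gripper_width"]);print(env.job_done())
```

```text
13.5833 [1.43914788 0.42554295 0.45347901] 27.553361769065667
the job is handed in; nothing more can be done
None
```

I pushed the lever in to its stop with the closed fingers' outer back and held it there about 2.2 s. I then let it out slowly along the same arc, moved clear and handed the job in at 13.6 s; no verdict was reported.

- **Pushing and holding:** contact came within about 2 mm of the computed spot, at about 3 N. At the stop the arm stopped moving and the push rose to about 17 N. That is somewhat above the 10 N needed, because I commanded about 2 mm past the stop to be sure it was seated. The picture during the hold showed the lever parallel to the bar with the gap free.
- **Letting out:** contact force fell to zero where contact had first begun. In the last scene picture the lever's ball end is at the same pixel as at the start.
- **Other things:** the caps and punch looked unmoved by eye. Only part of the tray was in the last views, and I did not measure it; the arm never touched it.
- **Check that told me nothing:** the before/after image difference counted many changed pixels. I put that down to the arm and its shadow in view and relied on the picture instead.
- **Odd reading:** an upward force of 2 to 9 N showed on the tool during pushing, probably friction on the blade.

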